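# Weigh the bean tin on the spring hook scale

### The job

Hang the bean tin by its bail on the hook of the spring scale, easing the weight onto the spring until the scale carries all of it, so that the hook never jerks or bounces up or down when you let go. With your hand off it, let it hang still for at least a second, then lift it off just as slowly and stand it gently in the roasting pan. Don't force the hook, and leave the cups, the jebena and the grinder where they are.

Things in the scene. Friction and masses are not known exactly. Their poses are not given: they have to be found in the camera images.
- tin_grip (a point): Centre of the square wooden grip (22 x 22 mm, 50 mm tall) on top of the bean tin; hold the tin here. The tin is a closed steel can, 62 mm across, 66 mm high, copper lid, 168 mm tall overall; this point is 143 mm above its underside. Tin axes: z up, y along the bail's bar, x through the bail's window. Weighs 0.15 to 0.66 kg, not known beforehand.
- tin_bar (a point): Middle of the bail's top bar (round, 6 mm thick, 52 mm long along the tin's y), 28 mm below tin_grip. Below it is an open window 46 mm high (down to the lid) and 48 mm wide between two upright legs; the hook goes through this window along the tin's x, either way round. The wooden grip's lower end is 3 mm above the bar's centre.
- tin: The bean tin; origin at the centre of its underside, same axes as tin_grip.
- scale: The fixed spring scale; origin on the step straight below the hook, z up. Its green column (34 x 40 mm, 264 mm tall) and base plate stand on its +x side, the column's face 133 mm and the plate's edge 70 mm from the origin. The hook reaches out from the column, its free tip pointing to -x; nothing is above or under the hook.
- hook_seat (a point): Middle of the hook's flat floor, where the bail's bar is to lie (bar centre 3 mm above it); 230 mm above the step when empty; axes as scale. The hook is a strip 18 mm wide (y) bent to a U: floor 12 mm long (x), 4 mm thick, both sides flare outward and rise 14 mm (mouth 28 mm, overall 32 mm). From its rear a 10 mm wide arm runs to the column, 7 to 13 mm above the floor.
- hook (a joint): How far the hook is down, m: 0 empty, at its top stop; bottom stop 0.09. Settled load = 0.3 N + 80 N/m x value; a hung tin settles at 0.014 to 0.078. Let go out of balance it jumps about 0.15 m/s per newton and bounces for seconds; over 0.08 m/s is a jerk. While the tin is held the hook is where the hand puts it: only the felt force tells when the scale carries all.
- pan_floor (a point): Centre of the roasting pan's flat inner floor, 4 mm above the step; the pan is a dark steel round pan, fixed, inner floor about 85 mm radius, rim 24 mm high and 100 mm radius, with two loop handles to 125 mm.
- pan: The roasting pan; origin at the centre of its underside.
- jebena: Clay coffee pot, about 200 mm tall, 125 mm across, spout and handle to 90 mm from its axis, standing in a straw-coloured plastic ring; bystander. Origin under its centre.
- cup_a: Green ceramic cup, 66 mm across, 55 mm high; bystander. Origin under its centre.
- cup_b: The other green cup, same size; bystander.
- grinder: Wooden coffee grinder, 110 mm square, 210 mm tall with a crank reaching 95 mm from its axis; bystander. Origin under its centre.
There are look-alikes about, which are no part of the job. Of the things that look like the tin, the smaller one is meant.

How it is judged:
On the way:
1. the tin hangs still on the hook, its whole weight on the spring, with no finger on it, for 1 s (distance between tin_bar and hook_seat below 0.016 m and contact force between tin and scale above 1 N and value of joint hook above 0.01 m and contact force between tin and the arm below 0.01 N and contact force between tin and the fingers below 0.01 N and velocity of joint hook between -0.01 and 0.01 m/s and linear speed of tin below 0.03 m/s), for 1 s.
At the end, for the whole second after the job is handed in: the tin stands upright (within 0.08 rad) and at rest on the roasting pan's floor (underside within 4 mm of it, axis within 62 mm of the pan's centre), released, and the scale's hook is empty and back at its top (within 4 mm) (horizontal distance between tin and pan_floor below 0.062 m and z of tin in the frame of pan_floor between -0.004 and 0.004 m and angle between tin's own z axis and vertical below 0.08 rad and linear speed of tin below 0.02 m/s and contact force between tin and the fingers below 0.01 N and value of joint hook below 0.004 m); the robot touches nothing.
It fails at once if the scale's hook jerks: it runs faster than 0.08 m/s up or down (velocity of joint hook above 0.08 m/s or velocity of joint hook below -0.08 m/s).
It fails at once if the scale is forced: pulled to its bottom stop (beyond 88 mm), or more than 15 N between tin and scale (value of joint hook above 0.088 m or contact force between tin and scale above 15 N).
It fails at once if the robot itself presses on the scale with more than 5 N (contact force between any of the fingers, the arm and scale above 5 N).
It fails at once if the tin is banged down in the pan (over 40 N) (contact force between tin and pan above 40 N).
It fails at once if a bystander is moved by more than 15 mm (distance of any of jebena, cup_a, cup_b, grinder from where it was at the start of the episode above 0.015 m).
It also fails if it takes over 72 s, if anything falls off the work surface, if the arm or the gripper's body presses on something with over 40 N, if the wrist force passes 120 N, or if a joint passes its speed limit or range.

### The arm

A 6-joint arm with a two-finger parallel gripper is mounted at the origin on the work surface. World frame = base frame: x ahead of the robot, y to its left, z up, the work surface at z = 0. Lengths are in m, angles in rad, forces in N, time in s.
With the tool pointing down it reaches from about 0.2 to 0.875 m from the base axis. Payload 3.4 kg.
Tool frame: the origin (TCP) lies at the centre of the arm's flange, where the gripper is bolted on; the fingertips stand 199 mm ahead of it and the grasp point (between the pads) lies hold_point_z ahead of it (hold_point_z is the distance from the TCP to the grasp point, in m); z points along the fingers, y is the line along which they close (so a half turn about z gives the same grasp; the last joint's range is limited). The gripper opens to 94 mm and grips with 3 to 60 N. Pads are 16 mm wide; open, the fingers measure 119 mm over their backs; the gripper's body (75 mm by 177 mm) begins 78 mm behind the grasp point.
Start: joints at [1.121, 0.276, 1.505, -0, 1.361, -0.121], TCP at [0.186, 0.544, 0.405] pointing down, gripper open.
Joint ranges: [-2.89, 2.89], [-0.75, 2.08], [0.22, 2.7], [-1.18, 4.32], [0.11, 2.71], [-2.7, 2.7]. Speed limits (rad/s): [2.57, 2.57, 3.14, 3.14, 3.14, 3.14].

### API

Orientations are given as [roll, pitch, yaw] about the fixed x, y, z axes, in that order (R = Rz(yaw) Ry(pitch) Rx(roll)).
In Python, from rig import get_obs, get_image, camera_model, finish_job, look_for, outline_of, hold_point_z gives the robot as it stands. The module is installed in compiled form; this text tells all that it offers.
- The arm moves only by the shell command python3 -m creep 'ROWS' [FORCE]. ROWS is text: rows parted by semicolons, each of 7 numbers parted by spaces: the shift along the tool's x, y, z in m, then the turn, a rotation vector about the tool's x, y, z in degrees, then the opening, from -1 (shut) to 1 (fully open), so that 0 is half open. A call has exactly 10 rows; each row is the pose to reach, as a shift and turn from the pose commanded when the call began, along the tool's axes at that moment; what a row does not reach only later rows make up. A row lasts 1/10 s, in which the tool goes at most 50 mm and 8.59 degrees, less where a joint would pass 70% of its speed; a pose out of reach is approached as far as the arm can. A call with a gripper value outside its range is refused whole. The fingers move at their own pace and stop on an object; FORCE is the grip in N (left out, the last holds). Time passes only in rows, so rows that repeat a pose let the fingers close, or fill a call up. It gives the time, the measured TCP pose, the force, the opening and the grip force at its end, in the units of the state.
- get_obs(): the state, without advancing time (a new reading comes with each control period).
- get_image(name): name is "scene" or "top" or "wrist"; returns the picture (400x640x3 uint8, red, green, blue); there is no depth.
- camera_model(name): a dict with "fov_y" (degrees; the focal length in pixels is half the picture's height over the tangent of half this angle, whatever the lens; pixels are square), "cx", "cy" (the principal point, pixels), "xyz" and "attitude" of the camera in the world. Camera axes: x right, y down, z forward; pixel columns grow to the right and rows downward; lengths in m; the calibration is good to about 2 mm. A picture is of the moment at which its call begins: read the wrist's pose just before it. camera_model takes no time and is no camera call; for the wrist camera it gives the pose at the moment of the call.
- finish_job(): hands the job in; it is judged then, once.
Trained networks look in the newest picture that a camera, given by its name, has taken for a name from the list of things; names that differ only in an ending like _2 or _b are one class to them, and where a whole thing is asked for, a point or a joint stands for the part that bears it (a point fixed in the world has none). Each returns a list of dicts, best first, with "conf" (0 to 1); they miss things now and then, are a little off and sometimes report something else, mostly with a low value. They report only what shows in the picture. A call takes as long as a camera call. They do not tell look-alikes from the thing itself.
- look_for(target, camera): "point" ([x, y, z] in m, in world coordinates, good to about 4 mm: the middle of the surface that is visible of it).
- outline_of(target, camera): "region" (400x640 bool, what is visible of it).
The state is a dict: "time_s": time; "joints": joint angles; "joint_velocities": joint speeds; "effort": joint torques, N m; "eef_pos": TCP position; "tool_rot": TCP orientation; "ft_force": force on the tool from outside, world axes, zero at the start; "ft_torque": the same for the moment, N m; "grip_width": opening from 0.0 (shut) to 1.0 (fully open); "gripper_force": force on a finger pad.
Only numpy, scipy, OpenCV 4.12 (cv2) and the standard library are available. Lean on these libraries where they do the work, as an engineer would, in place of code of your own. Each camera call takes 0.05 s, during which the arm holds its last target. There are 200 camera calls.

## Working session

There is one attempt and no reset: what is moved stays moved. The work goes in short steps, Python scripts to look and compute and a shell command to move; the robot and the scene stay as the last step left them, time stands still between calls to the robot, and variables do not carry over. Pictures are saved under pics/ and viewed, at most 12 in all, crops included, and the job is handed in when it is done.

```bash
mkdir -p pics
cat > h.py <<'E'
import numpy as np,cv2
from rig import *
from scipy.spatial.transform import Rotation as R
def save(cam,fn,crop=None,s=1):
    im=get_image(cam)
    if crop: a,b,c,d=crop; im=im[b:d,a:c]
    im=cv2.resize(im,None,fx=s,fy=s,interpolation=cv2.INTER_CUBIC)
    cv2.imwrite('pics/'+fn,im[:,:,::-1])
def cam(n):
    m=camera_model(n); f=200/np.tan(np.radians(m['fov_y']/2)); return m,f
E
python3 - <<'E'
from h import *
np.set_printoptions(precision=4,suppress=True)
o=get_obs();print({k:o[k] for k in('time_s','eef_pos','tool_rot','ft_force','grip_width')},hold_point_z() if callable(hold_point_z) else hold_point_z)
for c in('scene','top'): print(c,camera_model(c))
a=get_image('scene');b=get_image('top')
cv2.imwrite('pics/s0.png',a[:,:,::-1]);cv2.imwrite('pics/t0.png',b[:,:,::-1])
for c in('scene','top'):
  for t in('tin','tin_grip','hook','scale','pan','jebena','cup_a','grinder'):
    for r in look_for(t,c): print(c,t,np.round(r['point'],3),round(r['conf'],2))
E
```

```text
{'time_s': 0.0, 'eef_pos': array([0.1856, 0.544 , 0.4038]), 'tool_rot': array([-3.1398, -0.0002,  2.8128]), 'ft_force': array([-0.1964, -0.325 ,  0.0713]), 'grip_width': 1.000505001957999} 0.1804
scene {'fov_y': 48.032722098215444, 'cx': 324.47752260432054, 'cy': 193.80146847772656, 'xyz': array([ 1.3333, -0.4511,  1.0991]), 'attitude': array([-2.3887, -0.0064,  1.0607])}
top {'fov_y': 46.23674479999076, 'cx': 326.41199092435903, 'cy': 200.33856467409595, 'xyz': array([0.4779, 0.018 , 1.4332]), 'attitude': array([-3.0905, -0.0105, -1.5649])}
scene tin [ 0.509 -0.246  0.066] 0.93
scene tin [ 0.417 -0.319  0.096] 0.67
scene tin_grip [ 0.514 -0.24   0.068] 0.9
scene tin_grip [ 0.419 -0.315  0.096] 0.64
scene tin_grip [ 0.744 -0.345  0.11 ] 0.48
scene hook [ 0.636 -0.061  0.244] 0.69
scene scale [ 0.753 -0.095  0.012] 0.93
scene pan [0.442 0.3   0.006] 0.79
scene jebena [0.756 0.305 0.102] 0.57
scene cup_a [ 0.368 -0.086  0.034] 0.78
scene cup_a [0.388 0.075 0.038] 0.73
scene grinder [ 0.742 -0.344  0.111] 0.86
top tin [ 0.499 -0.234  0.068] 0.82
top tin [ 0.407 -0.305  0.097] 0.73
top tin_grip [ 0.405 -0.302  0.097] 0.79
top hook [ 0.651 -0.065  0.244] 0.77
top scale [ 0.727 -0.068  0.02 ] 0.97
top pan [0.445 0.301 0.004] 0.69
top pan [ 0.372 -0.081  0.013] 0.35
top jebena [0.728 0.31  0.102] 0.96
top cup_a [ 0.372 -0.082  0.017] 0.79
top cup_a [0.397 0.071 0.019] 0.72
top grinder [ 0.704 -0.326  0.109] 0.63
top grinder [ 0.5   -0.233  0.069] 0.59
```

View pics/s0.png

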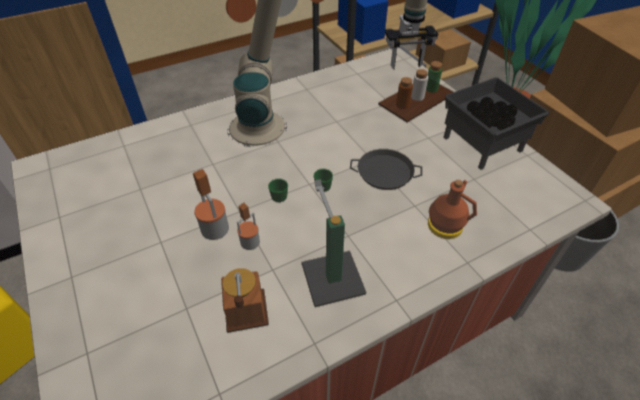

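View pics/t0.png

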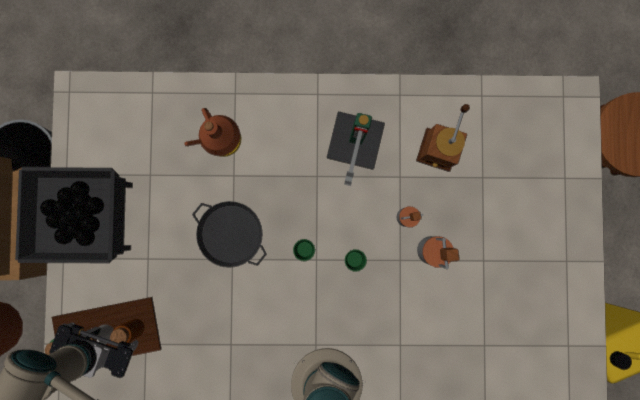

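Candidates for the tin: the small can with copper lid at scene (249,232) / top (409,216), and the big can at scene (211,215) / top (440,252). The smaller one is meant. I'll check it, and the hook, in one close composite.

Run:
```python
from h import *
a=cv2.imread('pics/s0.png');b=cv2.imread('pics/t0.png')
def c(i,x,y,w,h): return cv2.resize(i[y:y+h,x:x+w],(400,300),interpolation=cv2.INTER_CUBIC)
cv2.imwrite('pics/c1.png',np.vstack([np.hstack([c(a,210,190,80,60),c(b,380,190,80,60)]),np.hstack([c(a,290,170,80,60),c(b,320,100,120,90)])]))
```

```text
(no output)
```

View pics/c1.png

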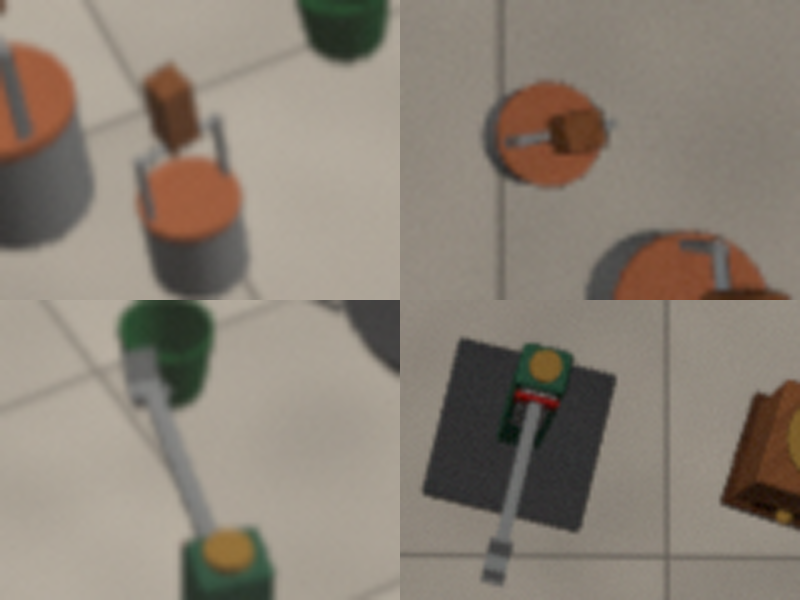

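The top-left crop confirms the small tin: bail bar from top px (402,218) to (423,215), grip at scene (244.4,211.6) and top (415.5,216). The hook's U is at top (349,178) and scene (319,186), with the arm running to the column at a yaw of about -13.5°.

```bash
cat >> h.py <<'E'
def ray(n,px,m=None):
    m=m or camera_model(n); f=200/np.tan(np.radians(m['fov_y']/2))
    d=R.from_euler('xyz',m['attitude']).apply([(px[0]-m['cx'])/f,(px[1]-m['cy'])/f,1.]); return np.array(m['xyz']),d/np.linalg.norm(d)
def tri(rays):
    A=np.zeros((3,3));b=np.zeros(3)
    for o,d in rays: P=np.eye(3)-np.outer(d,d);A+=P;b+=P@o
    x=np.linalg.solve(A,b);return x,[np.linalg.norm((np.eye(3)-np.outer(d,d))@(x-o)) for o,d in rays]
def atz(r,z): o,d=r;return o+d*(z-o[2])/d[2]
def proj(n,p,m=None):
    m=m or camera_model(n); f=200/np.tan(np.radians(m['fov_y']/2))
    q=R.from_euler('xyz',m['attitude']).inv().apply(np.array(p)-m['xyz']);return f*q[0]/q[2]+m['cx'],f*q[1]/q[2]+m['cy']
E
python3 - <<'E'
from h import *
np.set_printoptions(precision=4,suppress=True)
print('grip',tri([ray('scene',(244.4,211.6)),ray('top',(415.5,216.2))]))
for p in((415.5,216.2),):print(atz(ray('top',p),.143))
print('grip z.143 scene',atz(ray('scene',(244.4,211.6)),.143))
a,b=atz(ray('top',(402,218.2)),.115),atz(ray('top',(422.8,214.8)),.115);print('bar',a,b,(a+b)/2,np.degrees(np.arctan2(b[1]-a[1],b[0]-a[0]))+90)
print('hook',tri([ray('scene',(319,185.6)),ray('top',(348.8,178))]))
a,b=atz(ray('top',(348.8,178)),.24),atz(ray('top',(360.4,131.5)),.24);print(a,np.degrees(np.arctan2(b[1]-a[1],b[0]-a[0])))
q=[(326.9,157.9),(338,112),(384,122.5),(374,169)]
print('plate',np.array([atz(ray('top',p),.006) for p in q]))
print(look_for('pan_floor','top'))
from rig import outline_of
g=outline_of('pan','top')
for r in g[:1]:
  m=r['region'];(c,w,t)=cv2.minAreaRect(np.argwhere(m)[:,::-1].astype(np.float32));print(c,w,m.sum(),atz(ray('top',c),.015))
E
```

```text
grip (array([ 0.5026, -0.24  ,  0.1407]), [np.float64(0.0018019113322168229), np.float64(0.001801911332216856)])
[ 0.5018 -0.2412  0.143 ]
grip z.143 scene [ 0.5056 -0.239   0.143 ]
bar [ 0.4965 -0.2087  0.115 ] [ 0.5064 -0.2675  0.115 ] [ 0.5014 -0.2381  0.115 ] 9.592811192386122
hook (array([ 0.5973, -0.0507,  0.2369]), [np.float64(0.00070493389940852), np.float64(0.0007049338994085174)])
[ 0.5966 -0.0511  0.24  ] -13.756975312543887
plate [[ 0.6813  0.0027  0.006 ]
 [ 0.8238 -0.0307  0.006 ]
 [ 0.7923 -0.1726  0.006 ]
 [ 0.6481 -0.1418  0.006 ]]
[{'point': [0.4466, 0.298, 0.003], 'conf': 0.9}]
(229.41729736328125, 233.9665985107422) (66.26828002929688, 69.89669799804688) 3701 [0.4473 0.2952 0.015 ]
```

```bash
python3 -m creep '-0.02 -0.023 -0.01 0 0 0 1; -0.05 -0.058 -0.02 0 0 0 1; -0.08 -0.093 -0.02 0 0 0 1; -0.11 -0.127 -0.02 0 0 0 1; -0.14 -0.162 -0.02 0 0 0 1; -0.17 -0.197 -0.02 0 0 0 1; -0.2 -0.231 -0.02 0 0 0 1; -0.23 -0.266 -0.02 0 0 0 1; -0.26 -0.3 -0.02 0 0 0 1; -0.29 -0.335 -0.02 0 0 0 1' 20
python3 -m creep '-0.03 -0.035 0 0 0 -4 1; -0.06 -0.07 0 0 0 -8 1; -0.09 -0.105 0 0 0 -12 1; -0.12 -0.14 0 0 0 -16 1; -0.15 -0.175 0 0 0 -20 1; -0.18 -0.21 0 0 0 -24 1; -0.21 -0.245 0 0 0 -28 1; -0.24 -0.28 0 0 0 -28.4 1; -0.263 -0.305 0 0 0 -28.4 1; -0.263 -0.305 0 0 0 -28.4 1'
python3 - <<'E'
from h import *
np.set_printoptions(precision=4,suppress=True)
o=get_obs();print(o['time_s'],o['eef_pos'],o['tool_rot'],o['ft_force'],o['joints'])
save('wrist','w1.png');print(camera_model('wrist'))
for g in ([.503,-.24,.168],[.503,-.24,.143]):print(proj('wrist',g))
print(look_for('tin_grip','wrist'))
E
```

```text
time_s: 2.0
eef_pos: [0.3521, 0.1318, 0.425]
tool_rot: [3.141, 0.001, 2.813]
ft_force: [1.3, 1.3, -0.2]
grip_width: 1.001
gripper_force: 0.0
time_s: 3.0
eef_pos: [0.5039, -0.2441, 0.4238]
tool_rot: [-3.14, 0.0, -2.978]
ft_force: [-0.5, 0.6, 0.7]
grip_width: 0.999
gripper_force: 0.0
3.0 [ 0.5039 -0.2441  0.4238] [-3.1398  0.0004 -2.9784] [-0.4726  0.6248  0.7418] [-0.575   0.2426  1.504  -0.0011  1.3935 -2.3088]
{'fov_y': 59.562151979522824, 'cx': 322.59351376730353, 'cy': 205.01235861380638, 'xyz': array([ 0.4287, -0.2537,  0.4035]), 'attitude': array([ 2.8835, -0.0012,  1.7361])}
(np.float64(324.0485931076517), np.float64(223.29739744617768))
(np.float64(323.88151293331725), np.float64(213.44171940155508))
[{'point': [0.4059, -0.3056, 0.1785], 'conf': 0.9}, {'point': [0.496, -0.2423, 0.0688], 'conf': 0.83}]
```

View pics/w1.png

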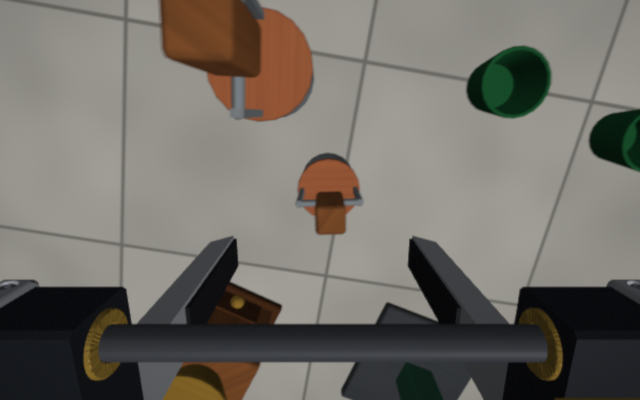

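Wrist view: small tin centred at (329,190), bar level from (298,202) to (361,202), so the tin yaw matches the tool. Grip top face is at about (330.5,220), with the big tin clear at upper left.

Run:
```python
from h import *
np.set_printoptions(precision=4,suppress=True)
for p,z in(((330.5,220),.168),((298,202),.115),((361,202),.115)):
  print(atz(ray('wrist',p),z))
e=get_obs()['eef_pos'];Rt=R.from_euler('xyz',get_obs()['tool_rot'])
print(Rt.inv().apply(atz(ray('wrist',(330.5,220)),.168)-e))
```

```text
[ 0.4992 -0.2343  0.168 ]
[ 0.504  -0.2603  0.115 ]
[ 0.4951 -0.2073  0.115 ]
[0.0018 0.0062 0.2561]
```

```bash
python3 -m creep '0.001 0.005 0.015 0 0 0 1; 0.001 0.005 0.03 0 0 0 1; 0.001 0.005 0.045 0 0 0 1; 0.001 0.005 0.06 0 0 0 1; 0.001 0.005 0.07 0 0 0 1; 0.001 0.005 0.08 0 0 0 1; 0.001 0.005 0.088 0 0 0 1; 0.001 0.005 0.093 0 0 0 1; 0.001 0.005 0.093 0 0 0 0.2; 0.001 0.005 0.093 0 0 0 -0.2' 30
python3 -m creep '0 0 0 0 0 0 -1; 0 0 0 0 0 0 -1; 0 0 0 0 0 0 -1; 0 0 0 0 0 0 -1; 0 0 0 0 0 0 -1; 0 0 0 0 0 0 -1; 0 0 0 0 0 0 -1; 0 0 0 0 0 0 -1; 0 0 0 0 0 0 -1; 0 0 0 0 0 0 -1'
```

```text
time_s: 4.1
eef_pos: [0.5007, -0.2354, 0.3319]
tool_rot: [-3.141, 0.0, -2.975]
ft_force: [1.0, -0.1, -0.2]
grip_width: 0.863
gripper_force: 0.0
time_s: 5.1
eef_pos: [0.5006, -0.2354, 0.3315]
tool_rot: [-3.142, -0.0, -2.975]
ft_force: [0.3, -0.9, -0.7]
grip_width: 0.233
gripper_force: 30.0
```

```bash
python3 -m creep '0 0 -0.01 0 0 0 -1; 0 0 -0.035 0 0 0 -1; 0 0 -0.065 0 0 0 -1; 0 0 -0.095 0 0 0 -1; 0 0 -0.125 0 0 0 -1; 0 0 -0.14 0 0 0 -1; 0 0 -0.148 0 0 0 -1; 0 0 -0.15 0 0 0 -1; 0 0 -0.15 0 0 0 -1; 0 0 -0.15 0 0 0 -1'
python3 -c "
from h import *
import time
print(get_obs()['ft_force'],get_obs()['eef_pos'])
F=[]
for i in range(6):
  get_image('wrist'); F.append(get_obs()['ft_force'])
print(np.round(F,2))
e=get_obs()['eef_pos'];Rt=R.from_euler('xyz',get_obs()['tool_rot'])
print(Rt.inv().apply(np.array([.519,-.033,e[2]])-e))
"
```

```text
time_s: 6.1
eef_pos: [0.5004, -0.2352, 0.4802]
tool_rot: [3.139, -0.002, -2.975]
ft_force: [0.5, 0.7, -5.7]
grip_width: 0.233
gripper_force: 30.0
[ 0.46256111  0.65597455 -5.68964045] [ 0.50038018 -0.23515642  0.48020461]
[[ 0.35  0.57 -4.93]
 [ 0.02  0.64 -5.63]
 [ 0.43 -0.44 -5.87]
 [ 0.19  0.44 -5.25]
 [ 0.37  0.43 -5.31]
 [-0.44  0.17 -4.93]]
[-5.17366103e-02  1.96477687e-01  9.58236372e-05]
```

```bash
python3 -m creep '-0.002 0.008 0 0 0 1 -1; -0.008 0.03 0 0 0 4 -1; -0.015 0.058 0 0 0 7 -1; -0.023 0.086 0 0 0 10 -1; -0.031 0.114 0 0 0 14 -1; -0.038 0.142 0 0 0 17 -1; -0.044 0.166 0 0 0 20 -1; -0.049 0.186 0 0 0 22 -1; -0.052 0.195 0 0 0 23 -1; -0.052 0.1965 0 0 0 23 -1'
python3 - <<'E'
from h import *
np.set_printoptions(precision=4,suppress=True)
ims=[get_image(n) for n in('scene','top','wrist')]
o=get_obs();print(o['eef_pos'],o['tool_rot'],o['ft_force'],camera_model('wrist'))
def c(i,x,y,w,h): return cv2.resize(i[y:y+h,x:x+w],(400,300),interpolation=cv2.INTER_CUBIC)
cv2.imwrite('pics/c2.png',np.vstack([np.hstack([c(ims[0],250,140,120,90),c(ims[1],290,130,100,75)]),np.hstack([c(ims[2],0,0,640,400),c(ims[2],160,200,320,200)])])[:,:,::-1])
for n in('scene','top','wrist'):
  for r in look_for('hook',n): print(n,np.round(r['point'],4),r['conf'])
  print(n,proj(n,[.597,-.052,.233]),proj(n,o['eef_pos']-np.array([0,0,.2154])))
E
```

```text
time_s: 7.4
eef_pos: [0.5192, -0.0317, 0.4817]
tool_rot: [3.141, 0.0, 2.909]
ft_force: [-0.3, -0.0, -5.5]
grip_width: 0.234
gripper_force: 30.0
[ 0.5192 -0.0333  0.4816] [-3.1409  0.0001  2.9073] [-1.0007 -0.5939 -5.7354] {'fov_y': 59.562151979522824, 'cx': 322.59351376730353, 'cy': 205.01235861380638, 'xyz': array([ 0.446 , -0.0158,  0.4612]), 'attitude': array([2.8829, 0.0002, 1.3375])}
scene [0.4408 0.3052 0.0022] 0.55
scene [0.4065 0.0817 0.0354] 0.49
scene [ 0.6365 -0.0599  0.2422] 0.48
scene (np.float64(318.26077209883016), np.float64(186.71384733642776)) (np.float64(310.5943255622958), np.float64(158.09249262114963))
top [ 0.676  -0.0693  0.2447] 0.7
top [0.7285 0.311  0.0999] 0.44
top (np.float64(348.98033426456357), np.float64(178.13351163899196)) (np.float64(342.1495657218301), np.float64(207.87333450103043))
wrist [ 0.6254 -0.0562  0.2409] 0.9
wrist (np.float64(322.64063563990175), np.float64(328.0552145146016)) (np.float64(322.883496388623), np.float64(243.28259093346384))
```

View pics/c2.png

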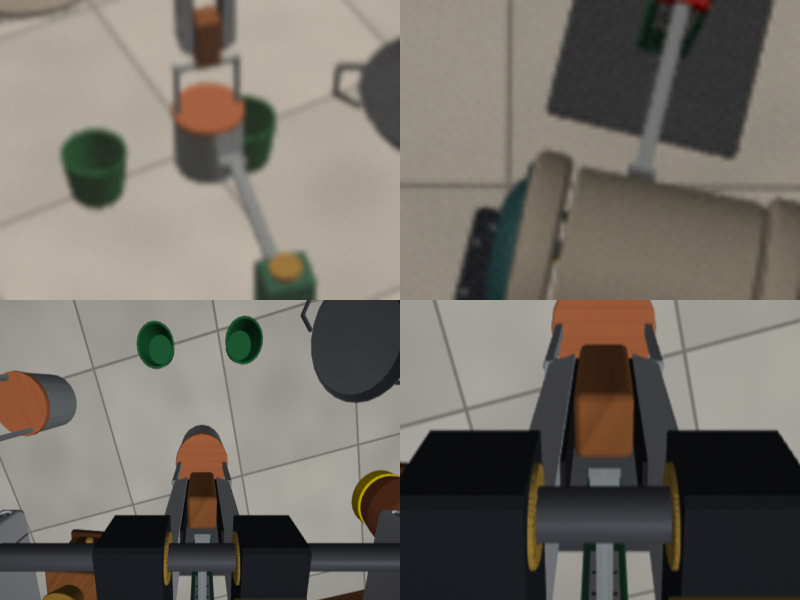

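```bash
python3 -c "
from h import *
print(proj('wrist',[.597-.0156,-.052+.0037,.244]),proj('wrist',[.597-.0117,-.052+.0028,.244]))"
python3 -m creep '-0.002 0 0.001 0 0 0 -1; -0.006 0 0.002 0 0 0 -1; -0.012 0 0.003 0 0 0 -1; -0.018 0 0.004 0 0 0 -1; -0.024 0 0.004 0 0 0 -1; -0.03 0 0.004 0 0 0 -1; -0.036 0 0.004 0 0 0 -1; -0.041 0 0.004 0 0 0 -1; -0.044 0 0.004 0 0 0 -1; -0.045 0 0.004 0 0 0 -1'
python3 - <<'E'
from h import *
ims=[get_image(n) for n in('scene','wrist')]
def c(i,x,y,w,h): return cv2.resize(i[y:y+h,x:x+w],(400,300),interpolation=cv2.INTER_CUBIC)
cv2.imwrite('pics/c3.png',np.hstack([c(ims[0],290,150,60,45),c(ims[1],240,200,160,120)])[:,:,::-1])
print(get_obs()['eef_pos'],get_obs()['ft_force'])
E
```

```text
(np.float64(322.6108611825113), np.float64(317.3820352971069)) (np.float64(322.6540316226013), np.float64(322.3999053600859))
time_s: 8.7
eef_pos: [0.5634, -0.0435, 0.4775]
tool_rot: [3.142, -0.0, 2.907]
ft_force: [0.2, 0.2, -5.9]
grip_width: 0.233
gripper_force: 30.0
[ 0.56302607 -0.04336281  0.47762619] [ 0.1357416   0.01423648 -5.54277014]
```

View pics/c3.png

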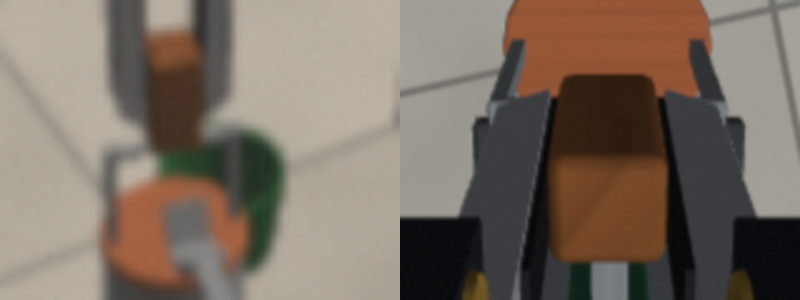

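```bash
python3 -m creep '-0.002 0 0 0 0 0 -1; -0.006 0 0 0 0 0 -1; -0.01 0 0 0 0 0 -1; -0.014 0 0 0 0 0 -1; -0.018 0 0 0 0 0 -1; -0.022 0 0 0 0 0 -1; -0.026 0 0 0 0 0 -1; -0.03 0 0 0 0 0 -1; -0.032 0 0 0 0 0 -1; -0.033 0 0 0 0 0 -1'
python3 - <<'E'
from h import *
ims=[get_image(n) for n in('scene','wrist')]
def c(i,x,y,w,h): return cv2.resize(i[y:y+h,x:x+w],(400,300),interpolation=cv2.INTER_CUBIC)
cv2.imwrite('pics/c4.png',np.hstack([c(ims[0],290,155,60,45),c(ims[1],240,200,160,120)])[:,:,::-1])
F=[]
for i in range(10):
  get_image('wrist'); F.append(get_obs()['ft_force'])
print(get_obs()['eef_pos'],np.mean(F,0),np.std(F,0))
E
```

```text
time_s: 9.8
eef_pos: [0.5954, -0.0511, 0.4775]
tool_rot: [3.142, -0.0, 2.907]
ft_force: [-0.7, 0.5, -5.4]
grip_width: 0.233
gripper_force: 30.0
[ 0.59501632 -0.05100765  0.47770484] [-0.27251154  0.09302809 -5.51715108] [0.45284318 0.51102385 0.29208318]
```

View pics/c4.png

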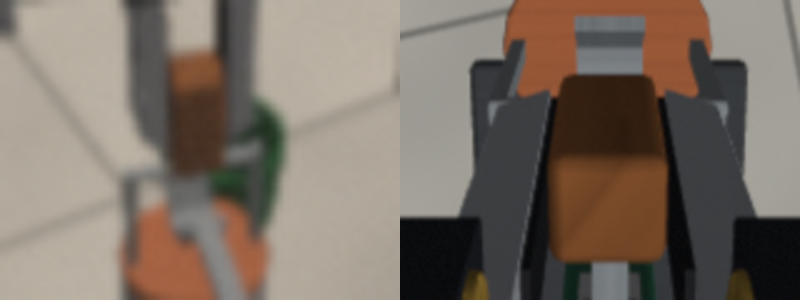

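Wrist view shows the hook tip past the bar at about px (324,206); the scene view shows the hook centred in the window. I'll compute the remaining x-offset from the tip edge.

Run:
```python
from h import *
o=get_obs();Rt=R.from_euler('xyz',o['tool_rot'])
for r in(206.5,212.5,219):
  p=atz(ray('wrist',(324,r)),.244);print(r,p,Rt.inv().apply(p-o['eef_pos']))
b=Rt.inv().apply(atz(ray('wrist',(323,237)),.261)-o['eef_pos']);print('bar-ish (ends row 237)',b)
```

```text
206.5 [ 0.57795943 -0.04581463  0.244     ] [0.01781276 0.00107512 0.23370368]
212.5 [ 0.58179787 -0.04672363  0.244     ] [0.01386816 0.00108299 0.23370395]
219 [ 0.58599596 -0.04771779  0.244     ] [0.00955397 0.00109159 0.23370424]
bar-ish (ends row 237) [0.00358297 0.00043401 0.21670462]
```

```bash
python3 -m creep '0 0 0.002 0 0 0 -1; 0 0 0.005 0 0 0 -1; 0 0 0.008 0 0 0 -1; 0 0 0.011 0 0 0 -1; 0 0 0.014 0 0 0 -1; 0 0 0.017 0 0 0 -1; 0 0 0.019 0 0 0 -1; 0 0 0.02 0 0 0 -1; 0 0 0.021 0 0 0 -1; 0 0 0.022 0 0 0 -1'
python3 -m creep '0 0 0.001 0 0 0 -1; 0 0 0.002 0 0 0 -1; 0 0 0.003 0 0 0 -1; 0 0 0.004 0 0 0 -1; 0 0 0.006 0 0 0 -1; 0 0 0.008 0 0 0 -1; 0 0 0.01 0 0 0 -1; 0 0 0.012 0 0 0 -1; 0 0 0.014 0 0 0 -1; 0 0 0.015 0 0 0 -1'
python3 -m creep '0 0 0.002 0 0 0 -1; 0 0 0.004 0 0 0 -1; 0 0 0.006 0 0 0 -1; 0 0 0.008 0 0 0 -1; 0 0 0.01 0 0 0 -1; 0 0 0.012 0 0 0 -1; 0 0 0.014 0 0 0 -1; 0 0 0.016 0 0 0 -1; 0 0 0.018 0 0 0 -1; 0 0 0.019 0 0 0 -1'
python3 - <<'E'
from h import *
F=[]
for i in range(10):
  get_image('wrist'); F.append(get_obs()['ft_force'])
print(get_obs()['eef_pos'],np.mean(F,0),get_obs()['ft_torque'])
E
```

```text
time_s: 11.4
eef_pos: [0.5951, -0.051, 0.4557]
tool_rot: [3.141, 0.0, 2.907]
ft_force: [0.6, 0.3, -5.2]
grip_width: 0.229
gripper_force: 30.0
time_s: 12.4
eef_pos: [0.5952, -0.0511, 0.4406]
tool_rot: [3.142, 0.0, 2.907]
ft_force: [0.5, -0.7, -3.6]
grip_width: 0.229
gripper_force: 30.0
time_s: 13.4
eef_pos: [0.5951, -0.051, 0.4215]
tool_rot: [3.141, 0.0, 2.907]
ft_force: [1.3, -0.1, -1.8]
grip_width: 0.231
gripper_force: 30.0
[ 0.59512646 -0.05103399  0.42175692] [ 1.0024614  -0.12952672 -2.61269199] [ 0.0316768  -0.25012102 -0.02197703]
```

Load-versus-height suggests contact about 5 mm early, with +x force on the tool, so the bar may be riding the tip-side flare. I'll ease it toward +x.

```bash
python3 -m creep '-0.0003 0 0 0 0 0 -1; -0.0006 0 0 0 0 0 -1; -0.0009 0 0 0 0 0 -1; -0.0012 0 0 0 0 0 -1; -0.0015 0 0 0 0 0 -1; -0.0018 0 0 0 0 0 -1; -0.0021 0 0 0 0 0 -1; -0.0024 0 0 0 0 0 -1; -0.0027 0 0 0 0 0 -1; -0.003 0 0 0 0 0 -1'
python3 - <<'E'
from h import *
F=[]
for i in range(10):
  get_image('wrist'); F.append(get_obs()['ft_force'])
print(get_obs()['eef_pos'],np.mean(F,0),get_obs()['ft_torque'])
ims=[get_image(n) for n in('scene','wrist')]
def c(i,x,y,w,h): return cv2.resize(i[y:y+h,x:x+w],(400,300),interpolation=cv2.INTER_CUBIC)
cv2.imwrite('pics/c5.png',np.hstack([c(ims[0],290,165,60,45),c(ims[1],240,200,160,120)])[:,:,::-1])
E
```

```text
time_s: 14.9
eef_pos: [0.5968, -0.0514, 0.421]
tool_rot: [-3.142, -0.005, 2.907]
ft_force: [-7.2, 1.7, -1.9]
grip_width: 0.234
gripper_force: 30.0
[ 0.59676152 -0.05138739  0.42097178] [-5.83868669  1.32518463 -2.5212566 ] [0.25564364 1.25636394 0.02170905]
```

View pics/c5.png

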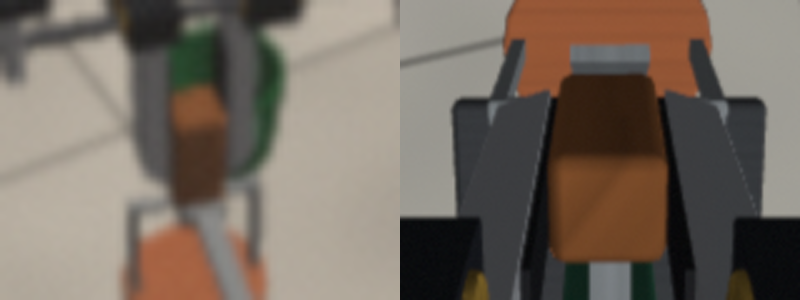

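The force swung to -6 N, so the bar is seated and now pushes the rear side. Back off to the middle.

```bash
python3 -m creep '0.0003 0 0 0 0 0 -1; 0.0006 0 0 0 0 0 -1; 0.0009 0 0 0 0 0 -1; 0.0012 0 0 0 0 0 -1; 0.0015 0 0 0 0 0 -1; 0.0018 0 0 0 0 0 -1; 0.002 0 0 0 0 0 -1; 0.002 0 0 0 0 0 -1; 0.002 0 0 0 0 0 -1; 0.002 0 0 0 0 0 -1'
python3 - <<'E'
from h import *
F=[];T=[]
for i in range(10):
  get_image('wrist'); F.append(get_obs()['ft_force']);T.append(get_obs()['ft_torque'])
print(get_obs()['eef_pos'],np.mean(F,0),np.mean(T,0))
E
```

```text
time_s: 16.5
eef_pos: [0.5958, -0.0512, 0.4216]
tool_rot: [3.141, -0.001, 2.907]
ft_force: [-4.9, 1.5, -2.4]
grip_width: 0.234
gripper_force: 30.0
[ 0.59582044 -0.05119772  0.42153322] [-5.21747371  1.33407136 -2.60483602] [0.23652069 1.052093   0.006154  ]
```

```bash
python3 -m creep '0.0003 0 0 0 0 0 -1; 0.0006 0 0 0 0 0 -1; 0.0009 0 0 0 0 0 -1; 0.001 0 0 0 0 0 -1; 0.001 0 0 0 0 0 -1; 0.001 0 0 0 0 0 -1; 0.001 0 0 0 0 0 -1; 0.001 0 0 0 0 0 -1; 0.001 0 0 0 0 0 -1; 0.001 0 0 0 0 0 -1'
python3 -m creep '0.0003 0 0 0 0 0 -1; 0.0006 0 0 0 0 0 -1; 0.0009 0 0 0 0 0 -1; 0.001 0 0 0 0 0 -1; 0.001 0 0 0 0 0 -1; 0.001 0 0 0 0 0 -1; 0.001 0 0 0 0 0 -1; 0.001 0 0 0 0 0 -1; 0.001 0 0 0 0 0 -1; 0.001 0 0 0 0 0 -1'
python3 - <<'E'
from h import *
F=[];T=[]
for i in range(5):
  get_image('wrist'); F.append(get_obs()['ft_force']);T.append(get_obs()['ft_torque'])
print(get_obs()['eef_pos'],np.mean(F,0),np.mean(T,0))
E
```

```text
time_s: 18.0
eef_pos: [0.5953, -0.0511, 0.4218]
tool_rot: [3.141, 0.001, 2.907]
ft_force: [-2.2, 0.6, -2.4]
grip_width: 0.234
gripper_force: 30.0
time_s: 19.0
eef_pos: [0.5947, -0.0509, 0.4219]
tool_rot: [3.141, 0.002, 2.907]
ft_force: [4.3, -0.6, -3.0]
grip_width: 0.234
gripper_force: 30.0
[ 0.59462264 -0.05092877  0.42192133] [ 4.88518178 -1.05470636 -2.16200273] [-0.22118666 -0.9892142  -0.01651213]
```

```bash
python3 -m creep '-0.0002 0 0 0 0 0 -1; -0.0004 0 0 0 0 0 -1; -0.0006 0 0 0 0 0 -1; -0.0007 0 0 0 0 0 -1; -0.0007 0 0 0 0 0 -1; -0.0007 0 0 0 0 0 -1; -0.0007 0 0 0 0 0 -1; -0.0007 0 0 0 0 0 -1; -0.0007 0 0 0 0 0 -1; -0.0007 0 0 0 0 0 -1'
python3 - <<'E'
from h import *
F=[];T=[]
for i in range(6):
  get_image('wrist'); F.append(get_obs()['ft_force']);T.append(get_obs()['ft_torque'])
print(get_obs()['eef_pos'],np.mean(F,0),np.mean(T,0))
E
```

```text
time_s: 20.25
eef_pos: [0.5949, -0.051, 0.4217]
tool_rot: [3.142, 0.001, 2.907]
ft_force: [5.0, -1.1, -2.4]
grip_width: 0.233
gripper_force: 30.0
[ 0.59494271 -0.05098748  0.42169149] [ 5.02988322 -0.98755124 -2.63166352] [-0.20654396 -1.0486602   0.00830902]
```

```bash
python3 -m creep '-0.0002 0 0 0 0 0 -1; -0.0004 0 0 0 0 0 -1; -0.0006 0 0 0 0 0 -1; -0.0006 0 0 0 0 0 -1; -0.0006 0 0 0 0 0 -1; -0.0006 0 0 0 0 0 -1; -0.0006 0 0 0 0 0 -1; -0.0006 0 0 0 0 0 -1; -0.0006 0 0 0 0 0 -1; -0.0006 0 0 0 0 0 -1'
python3 - <<'E'
from h import *
F=[];T=[]
for i in range(5):
  get_image('wrist'); F.append(get_obs()['ft_force']);T.append(get_obs()['ft_torque'])
print(get_obs()['eef_pos'],np.mean(F,0),np.mean(T,0))
E
```

```text
time_s: 21.55
eef_pos: [0.5952, -0.0511, 0.4216]
tool_rot: [3.142, -0.001, 2.907]
ft_force: [3.3, -0.8, -1.7]
grip_width: 0.234
gripper_force: 30.0
[ 0.59526291 -0.05106454  0.42156747] [ 2.88118126 -0.82228323 -2.33083262] [-1.37306934e-01 -6.36614425e-01  3.06445315e-04]
```

```bash
python3 -m creep '-0.0002 0 0.001 0 0 0 -1; -0.0004 0 0.0025 0 0 0 -1; -0.0007 0 0.005 0 0 0 -1; -0.0007 0 0.0075 0 0 0 -1; -0.0007 0 0.01 0 0 0 -1; -0.0007 0 0.0125 0 0 0 -1; -0.0007 0 0.015 0 0 0 -1; -0.0007 0 0.017 0 0 0 -1; -0.0007 0 0.019 0 0 0 -1; -0.0007 0 0.02 0 0 0 -1'
python3 - <<'E'
from h import *
F=[];T=[]
for i in range(14):
  get_image('wrist'); F.append(get_obs()['ft_force']);T.append(get_obs()['ft_torque'])
print(get_obs()['eef_pos'],np.mean(F,0),np.mean(T,0))
E
```

```text
time_s: 22.8
eef_pos: [0.5957, -0.0512, 0.4013]
tool_rot: [3.142, -0.001, 2.907]
ft_force: [-2.3, 1.6, -0.9]
grip_width: 0.233
gripper_force: 30.0
[ 0.59574034 -0.05119595  0.40148128] [-2.67769619  0.65015562 -1.11065602] [0.13366197 0.63023546 0.00793794]
```

```bash
python3 -m creep '0.0001 0 0.001 0 0 0 -1; 0.0002 0 0.002 0 0 0 -1; 0.0003 0 0.0035 0 0 0 -1; 0.0004 0 0.005 0 0 0 -1; 0.0004 0 0.0065 0 0 0 -1; 0.0004 0 0.008 0 0 0 -1; 0.0004 0 0.0095 0 0 0 -1; 0.0004 0 0.011 0 0 0 -1; 0.0004 0 0.012 0 0 0 -1; 0.0004 0 0.012 0 0 0 -1'
python3 - <<'E'
from h import *
F=[];T=[]
for i in range(20):
  get_image('wrist'); F.append(get_obs()['ft_force']);T.append(get_obs()['ft_torque'])
print(get_obs()['eef_pos'],np.mean(F,0),np.mean(T,0),np.std(F,0)/4.4)
E
```

```text
time_s: 24.5
eef_pos: [0.5956, -0.0512, 0.3895]
tool_rot: [3.141, -0.0, 2.907]
ft_force: [-5.2, 0.6, 0.0]
grip_width: 0.235
gripper_force: 30.0
[ 0.59559863 -0.05114568  0.38972465] [-4.9841969   1.04625461 -0.35459953] [0.22439088 1.02484039 0.00243907] [0.09528778 0.10801857 0.1132005 ]
```

```bash
python3 -m creep '0.0002 0 0.0005 0 0 0 -1; 0.0004 0 0.001 0 0 0 -1; 0.0006 0 0.0015 0 0 0 -1; 0.0008 0 0.002 0 0 0 -1; 0.001 0 0.0022 0 0 0 -1; 0.0011 0 0.0022 0 0 0 -1; 0.0011 0 0.0022 0 0 0 -1; 0.0011 0 0.0022 0 0 0 -1; 0.0011 0 0.0022 0 0 0 -1; 0.0011 0 0.0022 0 0 0 -1'
python3 - <<'E'
from h import *
F=[];T=[]
for i in range(12):
  get_image('wrist'); F.append(get_obs()['ft_force']);T.append(get_obs()['ft_torque'])
print(get_obs()['eef_pos'],np.mean(F,0),np.mean(T,0),np.std(F,0)/3.3)
E
```

```text
time_s: 26.5
eef_pos: [0.595, -0.051, 0.3877]
tool_rot: [3.141, 0.002, 2.907]
ft_force: [-1.0, 0.1, -0.1]
grip_width: 0.229
gripper_force: 30.0
[ 0.59496335 -0.0510237   0.38768131] [ 0.33965333 -0.17399389 -0.04471782] [-0.02127139 -0.07029157 -0.00766234] [0.28303679 0.11748297 0.10690963]
```

Forces are all near zero, so the scale carries the tin. I'll soften the grip, then open slowly.

```bash
python3 -m creep '0 0 0 0 0 0 -1; 0 0 0 0 0 0 -1; 0 0 0 0 0 0 -1; 0 0 0 0 0 0 -1; 0 0 0 0 0 0 -0.5; 0 0 0 0 0 0 -0.45; 0 0 0 0 0 0 -0.4; 0 0 0 0 0 0 -0.3; 0 0 0 0 0 0 -0.2; 0 0 0 0 0 0 -0.1' 3
python3 - <<'E'
from h import *
ims=[get_image(n) for n in('scene','wrist')]
o=get_obs();print(o['eef_pos'],o['ft_force'],o['grip_width'],o['gripper_force'])
def c(i,x,y,w,h): return cv2.resize(i[y:y+h,x:x+w],(400,300),interpolation=cv2.INTER_CUBIC)
cv2.imwrite('pics/c6.png',np.hstack([c(ims[0],280,165,80,60),c(ims[1],240,200,160,120)])[:,:,::-1])
E
```

```text
time_s: 28.1
eef_pos: [0.5946, -0.0509, 0.3874]
tool_rot: [3.141, -0.0, 2.907]
ft_force: [0.5, -0.8, -0.8]
grip_width: 0.439
gripper_force: 0.0
[ 0.59458401 -0.05091976  0.38744856] [ 0.69580391  0.02047392 -0.41047202] 0.45127646783021835 0.0
```

View pics/c6.png

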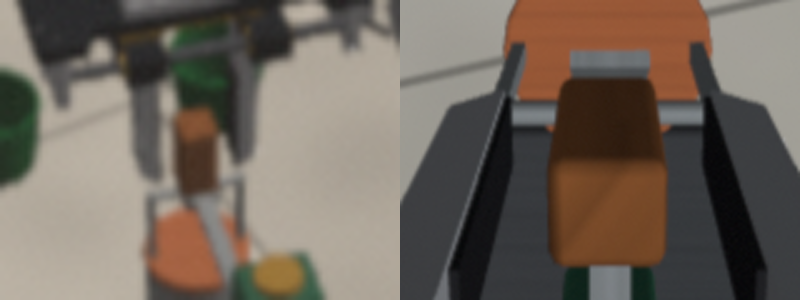

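The fingers are clear on both sides and the tin hangs upright. Let it hang still.

```bash
for i in 1 2 3 4 5; do python3 -m creep '0 0 0 0 0 0 -0.1; 0 0 0 0 0 0 -0.1; 0 0 0 0 0 0 -0.1; 0 0 0 0 0 0 -0.1; 0 0 0 0 0 0 -0.1; 0 0 0 0 0 0 -0.1; 0 0 0 0 0 0 -0.1; 0 0 0 0 0 0 -0.1; 0 0 0 0 0 0 -0.1; 0 0 0 0 0 0 -0.1' | head -2; done
python3 - <<'E'
from h import *
a=get_image('wrist').astype(int)[200:320,240:400]
b=get_image('wrist').astype(int)[200:320,240:400]
old=cv2.resize(cv2.imread('pics/c6.png')[:,400:,::-1],(160,120),interpolation=cv2.INTER_AREA).astype(int)
print(abs(a-b).mean(),abs(a-old).mean(),get_obs()['ft_force'])
E
```

```text
time_s: 29.2
eef_pos: [0.5946, -0.0509, 0.3875]
time_s: 30.2
eef_pos: [0.5946, -0.0509, 0.3874]
time_s: 31.2
eef_pos: [0.5946, -0.0509, 0.3875]
time_s: 32.2
eef_pos: [0.5946, -0.0509, 0.3875]
time_s: 33.2
eef_pos: [0.5946, -0.0509, 0.3875]
0.5119791666666667 1.3124652777777779 [-0.43743223  0.37506751  0.50884005]
```

```bash
python3 -m creep '0 0 0 0 0 0 -0.2; 0 0 0 0 0 0 -0.3; 0 0 0 0 0 0 -0.4; 0 0 0 0 0 0 -0.45; 0 0 0 0 0 0 -0.5; 0 0 0 0 0 0 -0.6; 0 0 0 0 0 0 -1; 0 0 0 0 0 0 -1; 0 0 0 0 0 0 -1; 0 0 0 0 0 0 -1' 3
python3 -m creep '0 0 0 0 0 0 -1; 0 0 0 0 0 0 -1; 0 0 0 0 0 0 -1; 0 0 0 0 0 0 -1; 0 0 0 0 0 0 -1; 0 0 0 0 0 0 -1; 0 0 0 0 0 0 -1; 0 0 0 0 0 0 -1; 0 0 -0.0005 0 0 0 -1; 0 0 -0.001 0 0 0 -1' 30
python3 -m creep '0 0 -0.001 0 0 0 -1; 0 0 -0.0025 0 0 0 -1; 0 0 -0.004 0 0 0 -1; 0 0 -0.006 0 0 0 -1; 0 0 -0.008 0 0 0 -1; 0 0 -0.01 0 0 0 -1; 0 0 -0.012 0 0 0 -1; 0 0 -0.014 0 0 0 -1; 0 0 -0.016 0 0 0 -1; 0 0 -0.017 0 0 0 -1'
```

```text
time_s: 34.3
eef_pos: [0.5946, -0.0509, 0.3875]
tool_rot: [3.142, 0.0, 2.907]
ft_force: [-0.3, -0.1, -0.4]
grip_width: 0.235
gripper_force: 3.0
time_s: 35.3
eef_pos: [0.5946, -0.0509, 0.3885]
tool_rot: [3.141, -0.0, 2.907]
ft_force: [0.2, -0.2, -0.1]
grip_width: 0.227
gripper_force: 30.0
time_s: 36.3
eef_pos: [0.5946, -0.0509, 0.4056]
tool_rot: [3.142, 0.0, 2.907]
ft_force: [0.0, 0.8, -0.0]
grip_width: 0.233
gripper_force: 30.0
```

Run:
```python
from h import *
F=[]
for i in range(6):
  im=get_image('wrist'); F.append(get_obs()['ft_force'])
print(np.mean(F,0))
s=get_image('scene')
def c(i,x,y,w,h): return cv2.resize(i[y:y+h,x:x+w],(400,300),interpolation=cv2.INTER_CUBIC)
cv2.imwrite('pics/c7.png',np.hstack([c(s,280,165,80,60),c(im,240,200,160,120)])[:,:,::-1])
```

```text
[ 0.41269518 -0.10276344 -1.26981515]
```

View pics/c7.png

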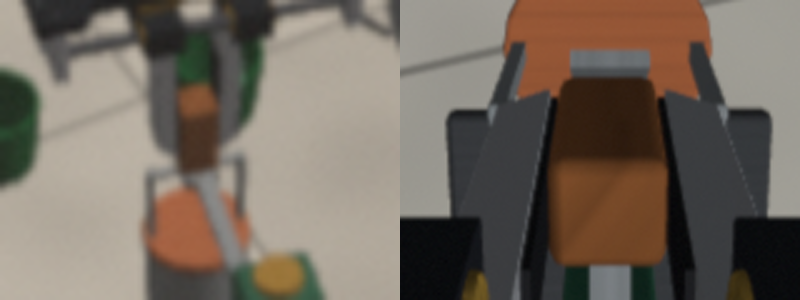

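```bash
python3 -m creep '0 0 -0.001 0 0 0 -1; 0 0 -0.003 0 0 0 -1; 0 0 -0.005 0 0 0 -1; 0 0 -0.0075 0 0 0 -1; 0 0 -0.01 0 0 0 -1; 0 0 -0.0125 0 0 0 -1; 0 0 -0.015 0 0 0 -1; 0 0 -0.0175 0 0 0 -1; 0 0 -0.02 0 0 0 -1; 0 0 -0.022 0 0 0 -1'
python3 -m creep '0 0 -0.0025 0 0 0 -1; 0 0 -0.005 0 0 0 -1; 0 0 -0.0075 0 0 0 -1; 0 0 -0.01 0 0 0 -1; 0 0 -0.012 0 0 0 -1; 0 0 -0.014 0 0 0 -1; 0 0 -0.0155 0 0 0 -1; 0 0 -0.017 0 0 0 -1; 0 0 -0.0185 0 0 0 -1; 0 0 -0.02 0 0 0 -1'
python3 -m creep '0 0 -0.001 0 0 0 -1; 0 0 -0.002 0 0 0 -1; 0 0 -0.003 0 0 0 -1; 0 0 -0.004 0 0 0 -1; 0 0 -0.005 0 0 0 -1; 0 0 -0.0065 0 0 0 -1; 0 0 -0.008 0 0 0 -1; 0 0 -0.0095 0 0 0 -1; 0 0 -0.011 0 0 0 -1; 0 0 -0.012 0 0 0 -1'
python3 -m creep '0 0 -0.002 0 0 0 -1; 0 0 -0.004 0 0 0 -1; 0 0 -0.007 0 0 0 -1; 0 0 -0.01 0 0 0 -1; 0 0 -0.013 0 0 0 -1; 0 0 -0.015 0 0 0 -1; 0 0 -0.017 0 0 0 -1; 0 0 -0.018 0 0 0 -1; 0 0 -0.018 0 0 0 -1; 0 0 -0.018 0 0 0 -1'
```

```text
time_s: 37.65
eef_pos: [0.5946, -0.0509, 0.4276]
tool_rot: [3.142, -0.0, 2.907]
ft_force: [1.0, 0.2, -3.3]
grip_width: 0.232
gripper_force: 30.0
time_s: 38.65
eef_pos: [0.5946, -0.0509, 0.4475]
tool_rot: [3.142, -0.0, 2.907]
ft_force: [0.5, -0.6, -4.7]
grip_width: 0.235
gripper_force: 30.0
time_s: 39.65
eef_pos: [0.5946, -0.0509, 0.4597]
tool_rot: [3.142, 0.0, 2.907]
ft_force: [0.7, -0.8, -5.8]
grip_width: 0.23
gripper_force: 30.0
time_s: 40.65
eef_pos: [0.5946, -0.0509, 0.4774]
tool_rot: [3.142, -0.0, 2.907]
ft_force: [-0.8, 0.6, -5.4]
grip_width: 0.235
gripper_force: 30.0
```

```bash
python3 -m creep '0.002 0 0 0 0 0 -1; 0.007 0 0 0 0 0 -1; 0.015 0 0 0 0 0 -1; 0.025 0 0 0 0 0 -1; 0.036 0 0 0 0 0 -1; 0.047 0 0 0 0 0 -1; 0.058 0 0 0 0 0 -1; 0.068 0 0 0 0 0 -1; 0.078 0 0 0 0 0 -1; 0.085 0 0 0 0 0 -1'
python3 -m creep '0.008 0.018 0 0 0 0 -1; 0.022 0.048 0 0 0 0 -1; 0.04 0.087 0 0 0 0 -1; 0.058 0.126 0 0 0 0 -1; 0.076 0.165 0 0 0 0 -1; 0.094 0.204 0 0 0 0 -1; 0.111 0.24 0 0 0 0 -1; 0.126 0.273 0 0 0 0 -1; 0.136 0.295 0 0 0 0 -1; 0.14 0.304 0 0 0 0 -1'
python3 - <<'E'
from h import *
F=[]
im=get_image('scene')
o=get_obs();e=o['eef_pos'];print(e,o['ft_force'])
for r in look_for('hook','scene')[:2]:print(r)
for r in look_for('pan','wrist')[:2]:print(r)
print(R.from_euler('xyz',o['tool_rot']).inv().apply(np.array([.446,.298,0])-e))
E
```

```text
time_s: 41.65
eef_pos: [0.5108, -0.0309, 0.4776]
tool_rot: [3.141, -0.0, 2.907]
ft_force: [0.2, -0.1, -5.1]
grip_width: 0.232
gripper_force: 30.0
time_s: 42.65
eef_pos: [0.4457, 0.2991, 0.4774]
tool_rot: [3.14, -0.0, 2.91]
ft_force: [0.5, -0.6, -5.6]
grip_width: 0.236
gripper_force: 30.0
[0.44576011 0.29928755 0.4772904 ] [-0.11363866  0.59305823 -6.233192  ]
{'point': [0.6353, -0.0598, 0.2421], 'conf': 0.61}
{'point': [0.5067, 0.2575, 0.0025], 'conf': 0.81}
[-0.00090557 -0.0020016   0.47728714]
```

```bash
python3 -m creep '0 0 0.005 0 0 0 -1; 0 0 0.018 0 0 0 -1; 0 0 0.035 0 0 0 -1; 0 0 0.053 0 0 0 -1; 0 0 0.071 0 0 0 -1; 0 0 0.089 0 0 0 -1; 0 0 0.105 0 0 0 -1; 0 0 0.118 0 0 0 -1; 0 0 0.126 0 0 0 -1; 0 0 0.13 0 0 0 -1'
python3 -m creep '0 0 0.001 0 0 0 -1; 0 0 0.002 0 0 0 -1; 0 0 0.003 0 0 0 -1; 0 0 0.004 0 0 0 -1; 0 0 0.005 0 0 0 -1; 0 0 0.006 0 0 0 -1; 0 0 0.007 0 0 0 -1; 0 0 0.008 0 0 0 -1; 0 0 0.009 0 0 0 -1; 0 0 0.01 0 0 0 -1'
```

```text
time_s: 43.8
eef_pos: [0.4466, 0.296, 0.3467]
tool_rot: [-3.14, -0.001, 2.906]
ft_force: [-0.2, -0.1, -5.6]
grip_width: 0.232
gripper_force: 30.0
time_s: 44.8
eef_pos: [0.4464, 0.2971, 0.3374]
tool_rot: [3.142, 0.0, 2.907]
ft_force: [-0.0, 0.3, -5.6]
grip_width: 0.232
gripper_force: 30.0
```

```bash
python3 -m creep '0 0 0.0005 0 0 0 -1; 0 0 0.001 0 0 0 -1; 0 0 0.0015 0 0 0 -1; 0 0 0.002 0 0 0 -1; 0 0 0.0025 0 0 0 -1; 0 0 0.0025 0 0 0 -1; 0 0 0.0025 0 0 0 -1; 0 0 0.0025 0 0 0 -1; 0 0 0.0025 0 0 0 -1; 0 0 0.0025 0 0 0 -1'
```

```text
time_s: 45.8
eef_pos: [0.4465, 0.2971, 0.3354]
tool_rot: [3.141, 0.001, 2.907]
ft_force: [0.1, 0.4, 1.9]
grip_width: 0.232
gripper_force: 30.0
```

Standing on the pan floor (the weight is off the hand). Release gently and rise.

```bash
python3 -m creep '0 0 -0.0003 0 0 0 -1; 0 0 -0.0003 0 0 0 -1; 0 0 -0.0003 0 0 0 -0.5; 0 0 -0.0003 0 0 0 -0.4; 0 0 -0.0003 0 0 0 -0.3; 0 0 -0.0003 0 0 0 -0.1; 0 0 -0.0003 0 0 0 0.1; 0 0 -0.0003 0 0 0 0.3; 0 0 -0.0003 0 0 0 0.4; 0 0 -0.0003 0 0 0 0.5' 3
python3 -m creep '0 0 -0.005 0 0 0 0.5; 0 0 -0.015 0 0 0 0.5; 0 0 -0.03 0 0 0 0.5; 0 0 -0.045 0 0 0 0.5; 0 0 -0.06 0 0 0 0.5; 0 0 -0.075 0 0 0 0.5; 0 0 -0.09 0 0 0 0.5; 0 0 -0.1 0 0 0 0.5; 0 0 -0.1 0 0 0 0.5; 0 0 -0.1 0 0 0 0.5'
python3 - <<'E'
from h import *
im=get_image('wrist');s=get_image('scene')
cv2.imwrite('pics/c8.png',np.hstack([cv2.resize(s[110:260,240:440],(400,300)),cv2.resize(im,(400,300))])[:,:,::-1])
E
```

```text
time_s: 46.8
eef_pos: [0.4464, 0.2971, 0.3353]
tool_rot: [3.142, -0.0, 2.907]
ft_force: [0.5, -0.5, 0.8]
grip_width: 0.734
gripper_force: 0.0
time_s: 47.8
eef_pos: [0.4463, 0.297, 0.4353]
tool_rot: [3.141, 0.0, 2.907]
ft_force: [0.0, 0.1, 0.7]
grip_width: 0.75
gripper_force: 0.0
```

View pics/c8.png

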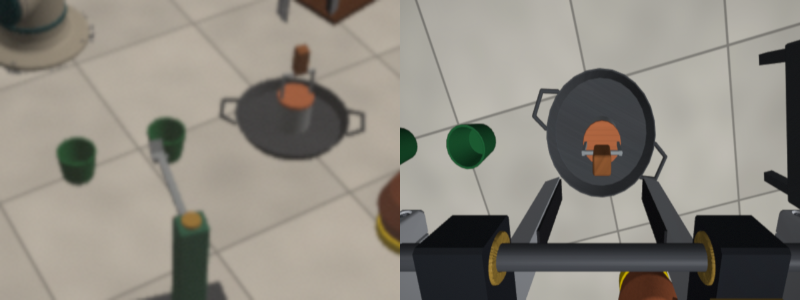

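The tin stands upright in the pan, the hook is empty at its top, and the gripper is clear of everything.

```bash
python3 -c "
from rig import *
print(finish_job())"
```

```text
the job is handed in; nothing more can be done
None
```

I eased the tin onto the hook, let it hang still hands-off for over 5 s, lifted it off slowly and stood it upright in the roasting pan, then handed the job in at about 48 s; no verdict was returned, and the bail's bar probably sat a few mm above the hook's floor because the grip's lower end seemed to wedge in the flare.

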